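# Scan in, then hold the sprung sample drawer at its load mark

## Task

Check in the sample standing before the clamped pistol-grip scanner: squeeze the scanner's trigger fully home for a moment, then let go of the scanner completely. Then pull the sample loader's spring-return drawer out by its upright tab until its pointer is level with the clip on the guide rail, and keep it there for a colleague to load: the program finishes while the gripper is still holding the drawer still at the mark, since the spring shuts it if let go. Leave the other things on the bench where they stand.

Things in the scene. Friction and masses are not known exactly. Their poses are not given: they have to be found in the camera images.
- loader: Sample loader, fixed: white box on a dark base plate. Origin on the bench under the shut drawer's tab; z up, +x from the tab into the box: the drawer comes out along -x. Box: x 75 to 330 mm, 170 mm wide, 135 mm high (160 mm beyond x 230). Plate from x -130 mm, 10 mm thick; a guide rail along each side, y +-74 mm, top at 32 mm.
- drawer (a joint): How far the loader's drawer is out, in m: 0 shut (where it starts), 0.14 the far stop. A spring always pulls it shut, with 4 N when shut plus 0.5 N per 10 mm (7 to 9 N at the mark); let go, it slides home.
- pull_tab (a point): Middle of the graspable part of the drawer's upright white pull tab, 108 mm above the bench; moves with the drawer, axes as the loader's. A plate 12 mm thick along x, 56 mm wide along y; its top is at 128 mm, flat faces down to 60 mm (below that 110 mm wide). 69 mm of free room between its back and the box when shut.
- pointer (a point): Tip of the small black pointer at the lower left (+y) end of the drawer's front, 45 mm above the bench, in the middle of the tab's thickness (same loader x as pull_tab); it runs along beside the left guide rail as the drawer moves.
- mark: The mark: fixed black clip with an upright fin (6 mm thick, top 64 mm above the bench) on the loader's left (+y) rail, 60 to 105 mm in front of the pointer of the shut drawer. Origin on top of the rail, mid-thickness of the fin; axes as the loader's. The drawer is at the mark when pointer and fin have the same loader x; it slides past freely.
- scanner: Pistol-grip scanner clamped on its side, fixed, on an aluminium plate 12 mm thick. Origin on the bench under squeeze_point; z up, +x along the grip to the head, +y the way the nose and trigger face. Head: x 32 to 98, y -58 to 64, height 66 to 134 mm. Grip ends at x -100. A capped tube stands before the nose at x 65, y 102 mm, 109 mm high.
- squeeze_point (a point): Where to squeeze: mid-height of the scanner's grip, 100 mm above the bench; axes as the scanner's. The grip is a black bar from y -22 to +8 mm, 28 mm high. The trigger is on its +y side: outer face here at y +28 mm free, +18 mm squeezed (then 40 mm thick in all, middle at y -2 mm). A finger goes down on each side; 85 mm of free room below.
- trigger (a joint): Angle of the scanner's sprung trigger, a grey paddle 50 mm long, 8 mm thick, 22 mm high, hinged upright beside the head (32 mm towards the head from squeeze_point): 0 free, 0.30 rad squeezed home against its stop. It needs about 5 N at squeeze_point and springs back by itself.
- jar: Bystander, loose on the bench: small lidded specimen jar, 56 mm across, 75 mm tall. Origin at the middle of its underside.
- tip_box: Bystander, loose on the bench: grey box with a white lid for pipette tips, 122 x 87 x 67 mm. Origin at the middle of its underside.
- tube_rack: Bystander, loose on the bench: white foam rack full of capped tubes, 110 x 85 mm, 95 mm tall. Origin at the middle of its underside.
- wash_bottle: Bystander, loose on the bench: bottle, 64 mm across, 170 mm tall. Origin at the middle of its underside.
- beaker: Bystander, loose on the bench: glass beaker, 76 mm across, 90 mm tall. Origin at the middle of its underside.
- carton: Bystander, loose on the bench: small blue carton, 100 x 70 x 55 mm. Origin at the middle of its underside.
- cap_bin: Bystander, loose on the bench: white open bin, 100 x 80 x 45 mm. Origin at the middle of its underside.

How it is judged:
By the outcome, as a careful person would: the job done as asked, in the order asked, and still so for the second after the job is handed in, while the arm keeps its last pose, push and grip.
It also fails if it takes over 51 s, if anything falls off the work surface, if the arm or the gripper's body presses on something with over 40 N, if the wrist force passes 120 N, or if a joint passes its speed limit or range.

## Robot

A 6-joint arm with a two-finger parallel gripper is mounted at the origin on the work surface. World frame = base frame: x ahead of the robot, y to its left, z up, the work surface at z = 0. Lengths are in m, angles in rad, forces in N, time in s.
With the tool pointing down it reaches from about 0.35 to 0.8 m from the base axis. Payload 7.3 kg.
Tool frame: the origin (TCP) lies between the finger pads; the fingertips stand 22 mm ahead of it and the grasp point (between the pads) lies 3 mm ahead of it (r.finger_overhang is the distance from the TCP to the fingertips, in m); x points along the fingers, z is the direction in which the jaws open and shut, and the axes are right-handed (so a half turn about x gives the same grasp; the last joint's range is limited). The gripper opens to 85 mm and grips with 20 to 120 N. Pads are 22 mm wide; open, the fingers measure 114 mm over their backs; the gripper's body (76 mm by 85 mm) begins 54 mm behind the grasp point. The pads swing forward as they close: fully open they stand 13 mm farther back than shut.
Start: joints at [1.165, 0.342, 1.524, -0, 1.275, -0.146], TCP at [0.135, 0.507, 0.214] pointing down, gripper open.
Joint ranges: [-2.53, 2.53], [-0.77, 2.02], [0.04, 2.7], [-1, 4.14], [0.28, 2.66], [-3.11, 3.11]. Speed limits (rad/s): [2.57, 2.57, 3.14, 3.14, 3.14, 3.14].

## Interface

Orientations are given as a unit quaternion [w, x, y, z].
In Python, from bench import r gives the robot as it stands.
- The arm moves only by the shell command python3 -m handwheel 'ROWS' [FORCE]. ROWS is JSON, a list of rows, each a list of 7 numbers: the turn, a rotation vector about the tool's x, y, z in rad, then the shift along the tool's x, y, z in m, then the opening, from 0 (shut) to 1 (fully open). A call has 1 to 20 rows; each row is the pose to reach, as a shift and turn from the pose commanded when the call began, along the tool's axes at that moment; what a row does not reach only later rows make up. A row lasts 1/8 s, in which the tool goes at most 62.5 mm and 10.7 degrees, less where a joint would pass 70% of its speed; a pose out of reach is approached as far as the arm can. A call with a gripper value outside its range is refused whole. The fingers move at their own pace and stop on an object; FORCE is the grip in N (left out, the last holds). Time passes only in rows, so rows that repeat a pose let the fingers close. It gives the time, the measured TCP pose, the force and the opening at its end, in the units of the state.
- r.observe(): the state, without advancing time (a new reading comes with each control period).
- r.snapshot(name): name is "scene" or "side" or "wrist"; returns a dict with "img" (384x512x3 uint8, red, green, blue), "fov_y" (degrees; the focal length in pixels is half the picture's height over the tangent of half this angle, whatever the lens; pixels are square), "cx", "cy" (the principal point, pixels), "cam_to_world" (4x4, takes a point from camera to world coordinates). Camera axes: x right, y down, z forward; pixel columns grow to the right and rows downward; lengths in m; the calibration is good to about 2 mm. A picture is of the moment at which its call begins. There is no depth.
- r.sign_off(): hands the job in, once; it reports no verdict.
Trained networks look in the newest picture that a camera, given by its name, has taken for a name from the list of things; names that differ only in an ending like _2 or _b are one class to them, and where a whole thing is asked for, a point or a joint stands for the part that bears it (a point fixed in the world has none). Each returns a list of dicts, best first, with "conf" (0 to 1); they miss things now and then, are a little off and sometimes report something else, mostly with a low value. They report only what shows in the picture. A call takes as long as a camera call.
- r.silhouettes(thing, camera): "mask" (384x512 bool, what is visible of it) and "box" ([centre column, centre row, width, height] in pixels, round what is visible of it).
The state is a dict: "clock": time; "joint_pos": joint angles; "joint_vel": joint speeds; "joint_torque": joint torques, N m; "tool_pos": TCP position; "orientation": TCP orientation; "contact_force": force on the tool from outside, world axes, zero at the start; "torque": the same for the moment, N m; "gripper_width": finger opening in m.
Only numpy, scipy, OpenCV 4.12 (cv2) and the standard library are available. Lean on these libraries where they do the work, as an engineer would, in place of code of your own. Each camera call takes 0.05 s, during which the arm holds its last target. There are 200 camera calls.

## Working session

There is one attempt and no reset: what is moved stays moved. The work goes in short steps, Python scripts to look and compute and a shell command to move; the robot and the scene stay as the last step left them, time stands still between calls to the robot, and variables do not carry over. Pictures are saved under pics/ and viewed, about 8 in all and at most 12, crops included, and the job is handed in when it is done.

```bash
ls; mkdir -p pics; python3 - <<'E'
from bench import r
import cv2,numpy as np
print(r.observe())
for c in ["scene","side"]:
    s=r.snapshot(c); cv2.imwrite(f"pics/{c}0.png",s["img"][:,:,::-1]); np.savez(f"{c}0.npz",**s)
    print(c,s["fov_y"],s["cx"],s["cy"],np.round(s["cam_to_world"],3).tolist())
    for t in ["loader","pull_tab","pointer","mark","scanner","trigger","jar","tip_box","tube_rack","wash_bottle","beaker","carton","cap_bin"]:
        print(t,[(round(d["conf"],2),np.round(d["box"]).tolist()) for d in r.silhouettes(t,c)][:2])
E
```

```text
pics
{'clock': 0.0, 'joint_pos': array([ 1.16499211e+00,  3.42738196e-01,  1.52504218e+00,  1.04889913e-05,
        1.27539526e+00, -1.45991652e-01]), 'joint_vel': array([-4.63320149e-04, -8.09316431e-04, -2.24159699e-03, -1.84848810e-05,
        6.80687208e-04,  9.68068853e-04]), 'joint_torque': array([ 1.36316135e-03, -4.33677077e+01, -2.46014678e+01, -2.51542735e-05,
        7.67905003e-03,  5.93528469e-06]), 'tool_pos': array([0.13466875, 0.50698171, 0.21360917]), 'orientation': array([ 0.5600678 , -0.4312853 ,  0.56104842,  0.43074554]), 'contact_force': array([-0.73683739, -0.62157149, -0.01650056]), 'torque': array([ 0.01366396,  0.00489472, -0.01164791]), 'gripper_width': 0.08543020784033899}
scene 57.41865918381799 256.2687612977745 189.8239078219413 [[-0.639, 0.449, -0.624, 1.251], [0.769, 0.399, -0.5, 0.54], [0.025, -0.799, -0.6, 0.787], [0.0, 0.0, 0.0, 1.0]]
loader [(0.56, [301.0, 290.0, 150.0, 133.0])]
pull_tab [(0.8, [337.0, 244.0, 31.0, 41.0]), (0.27, [377.0, 249.0, 13.0, 17.0])]
pointer [(0.64, [337.0, 245.0, 28.0, 44.0])]
mark []
scanner [(0.95, [204.0, 187.0, 75.0, 
[... 567 characters left out ...]
0, 232.0, 149.0, 93.0])]
pull_tab [(0.84, [221.0, 241.0, 36.0, 40.0]), (0.2, [254.0, 269.0, 2.0, 12.0])]
pointer [(0.72, [219.0, 242.0, 37.0, 38.0]), (0.63, [244.0, 192.0, 18.0, 25.0])]
mark [(0.6, [253.0, 268.0, -1.0, 10.0])]
scanner [(0.73, [260.0, 162.0, 59.0, 55.0])]
trigger [(0.39, [260.0, 150.0, 9.0, 6.0])]
jar [(0.53, [245.0, 194.0, 14.0, 31.0])]
tip_box [(0.79, [198.0, 188.0, 35.0, 23.0])]
tube_rack [(0.28, [224.0, 239.0, 40.0, 43.0])]
wash_bottle [(0.8, [309.0, 127.0, 17.0, 39.0])]
beaker [(0.63, [238.0, 309.0, 23.0, 37.0])]
carton [(0.65, [309.0, 281.0, 34.0, 36.0]), (0.62, [238.0, 308.0, 20.0, 34.0])]
cap_bin [(0.65, [328.0, 162.0, 25.0, 26.0]), (0.19, [260.0, 163.0, 62.0, 54.0])]
```

```bash
python3 - <<'E'
import cv2
a=cv2.imread("pics/scene0.png");cv2.imwrite("pics/sceneA.png",cv2.resize(a[100:370,120:450],None,fx=2.2,fy=2.2,interpolation=cv2.INTER_CUBIC))
a=cv2.imread("pics/side0.png");cv2.imwrite("pics/sideA.png",cv2.resize(a[90:340,110:370],None,fx=2.4,fy=2.4,interpolation=cv2.INTER_CUBIC))
E
```

```text
(no output)
```

View pics/sceneA.png

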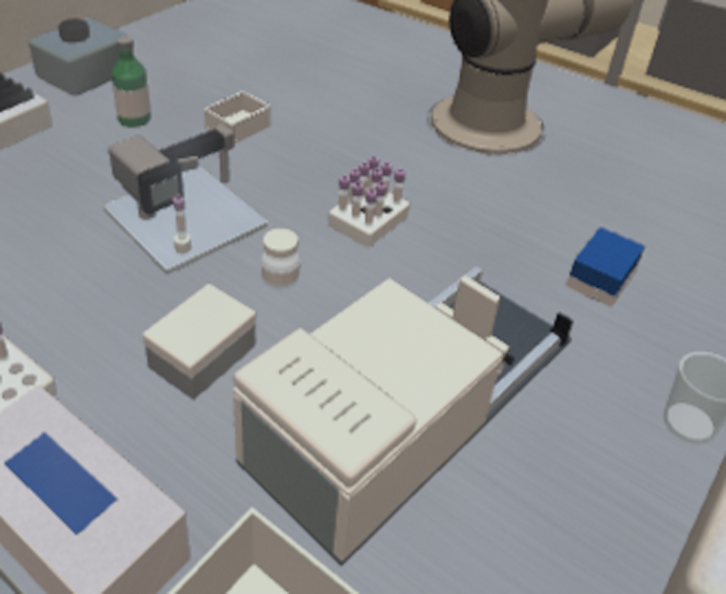

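View pics/sideA.png

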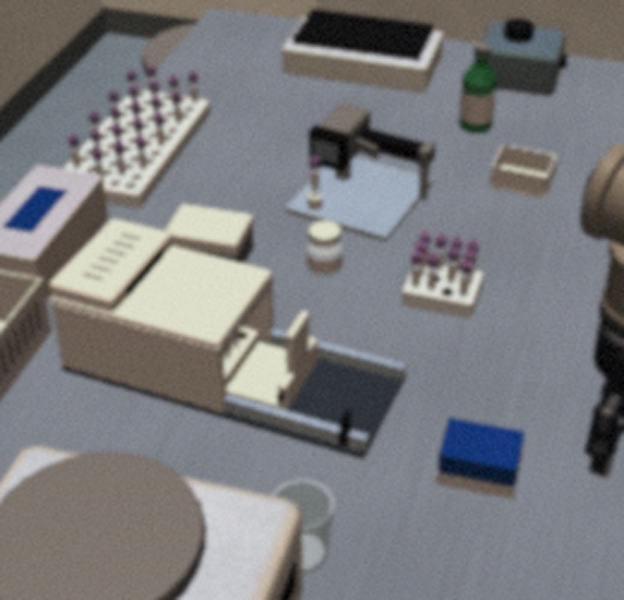

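The views show the loader on the near side with its drawer facing the robot, and the clip at about scene px (377,244). The scanner is on its plate at about scene (200,185), its nose toward the tube. I'll fit both poses from keypoints.

```bash
cat > h.py <<'E'
import numpy as np
from scipy.optimize import least_squares
from scipy.spatial.transform import Rotation as R
def proj(s,P):
    T=np.array(s["cam_to_world"]); p=(np.atleast_2d(P)-T[:3,3])@T[:3,:3]
    f=192/np.tan(np.radians(float(s["fov_y"]))/2)
    return np.c_[f*p[:,0]/p[:,2]+s["cx"],f*p[:,1]/p[:,2]+s["cy"]]
def tow(q,P):  # pose x,y,yaw
    c,s_=np.cos(q[2]),np.sin(q[2]); P=np.atleast_2d(P)
    return np.c_[q[0]+c*P[:,0]-s_*P[:,1],q[1]+s_*P[:,0]+c*P[:,1],P[:,2]]
def fit(obs,q0):  # obs: list of (snap, P(mm), uv)
    f=lambda q:np.concatenate([(proj(s,tow(q,np.array(P)/1e3))-uv).ravel() for s,P,uv in obs])
    o=least_squares(f,q0,loss="soft_l1"); return o.x,f(o.x).reshape(-1,2)
def tcp(o):  # pos, rotation of tool
    w,x,y,z=o["orientation"]; return np.array(o["tool_pos"]),R.from_quat([x,y,z,w])
E
python3 - <<'E'
from h import *
S=dict(np.load("scene0.npz"));D=dict(np.load("side0.npz"))
sc=lambda l:np.array(l)/2.2+[120,100]-.27; sd=lambda l:np.array(l)/2.4+[110,90]-.3
L=[(S,[[75,-85,135],[75,85,135],[330,85,0],[0,0,128]],sc([[391,281],[503,352],[342,560],[479,290]])),
   (D,[[75,85,135],[75,-85,135],[330,85,0],[0,0,128]],sd([[222,344],[271,271],[65,365],[306,315]]))]
for y0 in [0,1.5,3,-1.5]:
    q,e=fit(L,[.6,.2,y0]); print("loader",q.round(4),np.abs(e).mean().round(2)); 
    if np.abs(e).mean()<4: print(e.round(1).tolist()); ql=q
o=least_squares(lambda m:np.concatenate([(proj(S,tow(ql,[[m[0],m[1],.064]]))-sc([[565,316]])).ravel(),(proj(D,tow(ql,[[m[0],m[1],.064]]))-sd([[347,412]])).ravel()]),[-.08,.074])
print("mark in loader",o.x,o.fun)
P=[[65,102,109],[65,102,12],[-100,-7,114],[98,-58,134],[32,-58,134],[98,64,134],[32,64,134]]
N=[(S,P,sc([[180,198],[182,245],[225,132],[110,148],[138,135],[150,188],[183,172]])),(D,P[:3],sd([[316,160],[316,205],[428,148]]))]
for y0 in [0,1.5,3,-1.5]:
    q,e=fit(N,[.4,-.2,y0]); print("scanner",q.round(4),np.abs(e).mean().round(2)); 
    if np.abs(e).mean()<4: print(e.round(1).tolist())
E
```

```text
loader [ 0.5552  0.2746 -0.1132] 1.33
[[-0.6, -3.2], [0.5, -1.0], [-0.6, 1.4], [0.6, -2.3], [-0.7, -0.5], [1.6, -0.7], [-0.0, 1.9], [-2.7, 2.9]]
loader [ 0.5552  0.2746 -0.1132] 1.33
[[-0.6, -3.2], [0.5, -1.0], [-0.6, 1.4], [0.6, -2.3], [-0.7, -0.5], [1.6, -0.7], [-0.0, 1.9], [-2.7, 2.9]]
loader [0.5552 0.2746 6.1699] 1.33
[[-0.6, -3.2], [0.5, -1.0], [-0.6, 1.4], [0.6, -2.3], [-0.7, -0.5], [1.6, -0.7], [-0.0, 1.9], [-2.7, 2.9]]
loader [ 0.5552  0.2746 -0.1132] 1.33
[[-0.6, -3.2], [0.5, -1.0], [-0.6, 1.4], [0.6, -2.3], [-0.7, -0.5], [1.6, -0.7], [-0.0, 1.9], [-2.7, 2.9]]
mark in loader [-0.09892079  0.07617835] [-0.29724853 -0.36431241 -0.20667756  0.63631406]
scanner [ 0.5854 -0.2426 -0.1416] 1.28
[[0.6, 0.9], [1.7, 2.6], [0.2, -1.7], [-3.8, -0.3], [0.3, -1.1], [-1.9, -2.3], [0.3, -2.6], [-1.5, -0.2], [-1.3, 1.3], [0.5, -0.4]]
scanner [ 0.5854 -0.2426 -0.1416] 1.28
[[0.6, 0.9], [1.7, 2.6], [0.2, -1.7], [-3.8, -0.3], [0.3, -1.1], [-1.9, -2.3], [0.3, -2.6], [-1.5, -0.2], [-1.3, 1.3], [0.5, -0.4]]
scanner [ 0.7022 -0.1259  2.9092] 22.96
scanner [ 0.5854 -0.2426 -0.1416] 1.28
[[0.6, 0.9], [1.7, 2.6], [0.2, -1.7], [-3.8, -0.3], [0.3, -1.1], [-1.9, -2.3], [0.3, -2.6], [-1.5, -0.2], [-1.3, 1.3], [0.5, -0.4]]
```

```bash
cat >> h.py <<'E'
def goto(o,pos,yaw):
    """turn+shift (tool axes) to reach pos, tool x down, jaw z along world yaw (either sign)"""
    p,Q=tcp(o)
    for a in (yaw,yaw+np.pi):
        z=np.array([np.cos(a),np.sin(a),0]);x=np.array([0,0,-1.]);y=np.cross(z,x)
        rv=(Q.inv()*R.from_matrix(np.c_[x,y,z])).as_rotvec()
        print("turn",rv.round(4),"deg",np.degrees(np.linalg.norm(rv)).round(1))
    for q in np.atleast_2d(pos): print("shift",Q.inv().apply(q-p).round(4))
E
python3 - <<'E'
from h import *
from bench import r
o=r.observe(); s=[.5854,-.2426,-.1416]
t=tow(s,[[0,-.002,.23]]); print(t, tcp(o)[1].as_matrix().round(3).tolist())
goto(o,np.r_[[[.33,.33,.28],[.43,.1,.29]],t],s[2]+np.pi/2)
E
```

```text
[[ 0.58511775 -0.24457998  0.23      ]] [[0.0, -0.966, 0.257], [0.0, 0.257, 0.966], [-1.0, -0.0, 0.0]]
turn [-1.182e-01  1.000e-04  0.000e+00] deg 6.8
turn [ 3.0234e+00  1.0000e-04 -2.0000e-04] deg 173.2
shift [-0.0657 -0.2342 -0.1213]
shift [-0.0757 -0.3899 -0.3179]
shift [-0.0157 -0.6283 -0.6111]
```

```bash
python3 -m handwheel '[[0,0,0,-0.05,-0.047,-0.024,0.85],[0,0,0,-0.066,-0.094,-0.05,0.85],[0,0,0,-0.07,-0.14,-0.075,0.85],[0,0,0,-0.07,-0.187,-0.1,0.85],[0,0,0,-0.07,-0.234,-0.121,0.85],[0,0,0,-0.07,-0.27,-0.17,0.85],[0,0,0,-0.07,-0.31,-0.22,0.85],[0,0,0,-0.07,-0.35,-0.27,0.85],[0,0,0,-0.076,-0.39,-0.318,0.85],[-0.03,0,0,-0.07,-0.43,-0.365,0.85],[-0.06,0,0,-0.06,-0.47,-0.41,0.85],[-0.09,0,0,-0.05,-0.51,-0.46,0.85],[-0.118,0,0,-0.04,-0.55,-0.51,0.85],[-0.118,0,0,-0.03,-0.59,-0.56,0.85],[-0.118,0,0,-0.016,-0.628,-0.611,0.85],[-0.118,0,0,-0.016,-0.628,-0.611,0.85],[-0.118,0,0,-0.016,-0.628,-0.611,0.85]]'
python3 - <<'E'
from h import *
from bench import r
import cv2
o=r.observe(); print(o["tool_pos"],o["clock"],o["joint_pos"].round(2))
s=r.snapshot("wrist"); np.savez("w1.npz",**s)
print(np.round(s["cam_to_world"],3).tolist(),s["fov_y"])
im=s["img"][:,:,::-1].copy()
q=[.5854,-.2426,-.1416]
P=np.array([[0,-22,114],[0,8,114],[0,28,100],[32,64,134],[32,-58,134],[-100,-22,114],[-100,8,114],[65,102,109]])/1e3
uv=proj(s,tow(q,P)); print(uv.round().tolist())
for u in uv:
    if abs(u).max()<2000: cv2.drawMarker(im,tuple(int(v) for v in u),(0,0,255),0,8,1)
cv2.imwrite("pics/w1.png",cv2.resize(im,None,fx=1.5,fy=1.5))
for t in ["scanner","trigger"]: print(t,[(round(d["conf"],2),np.round(d["box"]).tolist()) for d in r.silhouettes(t,"wrist")][:2])
E
```

```text
clock: 3.52
tool_pos: [0.5846, -0.2446, 0.2296]
orientation: [0.534, -0.463, 0.534, 0.464]
contact_force: [0.5, -0.1, -0.4]
gripper_width: 0.0725
[ 0.58460413 -0.24463881  0.2295507 ] 3.525 [-0.52  0.54  1.17  0.    1.44 -1.95]
[[0.143, 0.952, 0.269, 0.517], [0.99, -0.138, -0.037, -0.235], [0.002, 0.272, -0.962, 0.388], [0.0, 0.0, 0.0, 1.0]] 69.04812705844168
[[241.0, 185.0], [271.0, 185.0], [289.0, 181.0], [329.0, 221.0], [203.0, 222.0], [239.0, 79.0], [272.0, 78.0], [356.0, 241.0]]
scanner [(0.65, [279.0, 177.0, 161.0, 207.0])]
trigger [(0.7, [279.0, 187.0, 19.0, 46.0])]
```

View pics/w1.png

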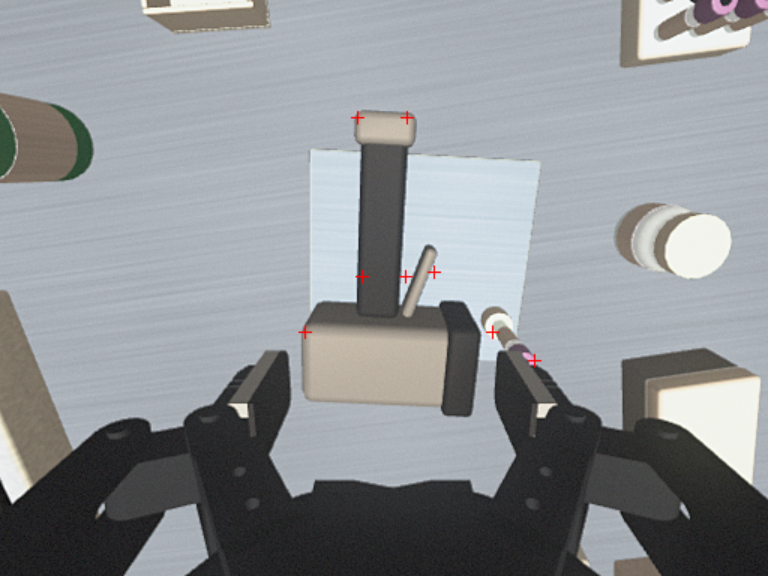

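Wrist view 1 puts the grip centre at about crop (380,275), roughly 2 mm to the −y side of my estimate, with about 2° of yaw error. The trigger runs from (405,315) to (432,248). I'll descend with the gripper fully open and squeeze.

```bash
python3 -m handwheel '[[0.03,0,0,0.0,0,-0.002,1],[0.03,0,0,0.03,0,-0.002,1],[0.03,0,0,0.06,0,-0.002,1],[0.03,0,0,0.09,0,-0.002,1],[0.03,0,0,0.11,0,-0.002,1],[0.03,0,0,0.1265,0,-0.002,1],[0.03,0,0,0.1265,0,-0.002,1],[0.03,0,0,0.1265,0,-0.002,0.5],[0.03,0,0,0.1265,0,-0.002,0.4],[0.03,0,0,0.1265,0,-0.002,0.2],[0.03,0,0,0.1265,0,-0.002,0],[0.03,0,0,0.1265,0,-0.002,0],[0.03,0,0,0.1265,0,-0.002,0],[0.03,0,0,0.1265,0,-0.002,0],[0.03,0,0,0.1265,0,-0.002,0]]' 30
python3 - <<'E'
from h import *
from bench import r
import cv2
s=r.snapshot("wrist"); cv2.imwrite("pics/w2.png",s["img"][:,:,::-1])
print(r.observe()["gripper_width"],r.observe()["contact_force"])
E
```

```text
clock: 5.55
tool_pos: [0.5845, -0.2464, 0.1037]
orientation: [0.541, -0.455, 0.541, 0.455]
contact_force: [-0.1, 0.8, 0.4]
gripper_width: 0.0003
-0.00016866602163380403 [-0.22984526  0.55008503  0.43177697]
```

View pics/w2.png

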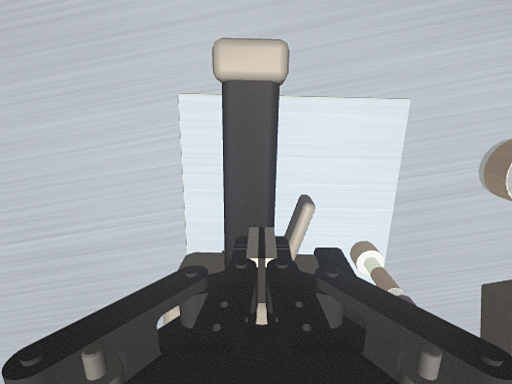

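```bash
python3 - <<'E'
from h import *
from bench import r
s=r.snapshot("wrist"); o=r.observe(); p,Q=tcp(o); np.savez("w2.npz",**s)
X=np.array([[.022,0,0],[.022,-.011,0],[.022,.011,0],[.003,0,0],[-.02,0,0]])
print(proj(s,p+Q.apply(X)).round(1).tolist())
q=[.5854,-.2426,-.1716]
P=np.array([[0,-22,114],[0,8,114],[-40,-22,114],[-40,8,114],[32,-22,114],[32,8,114],[0,28,100],[-18,30,111],[32,-58,66],[-112,-7,114],[65,102,12]])/1e3
print(proj(s,tow(q,P)).round(1).tolist())
E
```

```text
[[260.7, 216.9], [260.8, 231.6], [260.7, 201.7], [260.7, 227.7], [260.7, 244.4]]
[[229.3, 237.2], [281.2, 237.1], [226.9, 168.9], [282.6, 168.9], [231.0, 285.4], [280.2, 285.3], [311.6, 227.5], [320.0, 205.8], [190.9, 248.8], [253.6, 17.4], [367.5, 253.4]]
```

```bash
python3 - <<'E'
from h import *
from bench import r
import cv2
o=r.observe(); p,Q=tcp(o); print(o["gripper_width"],p)
out=[]
for c,(x,y,w,h) in dict(scene=(150,110,100,110),side=(215,110,100,110)).items():
    s=r.snapshot(c); np.savez(c+"1.npz",**s)
    im=cv2.resize(s["img"][y:y+h,x:x+w,::-1],None,fx=4,fy=4,interpolation=cv2.INTER_CUBIC)
    for X,col in ((.022,(0,0,255)),(0,(0,255,0))):
        u=proj(s,p+Q.apply([[X,0,0]]))[0]; cv2.drawMarker(im,(int((u[0]-x)*4),int((u[1]-y)*4)),col,0,10,1)
    out.append(im)
w=r.snapshot("wrist")
cv2.imwrite("pics/m1.png",np.hstack(out))
E
```

```text
-0.00014195972139050423 [ 0.5845328  -0.24635623  0.10374071]
```

View pics/m1.png

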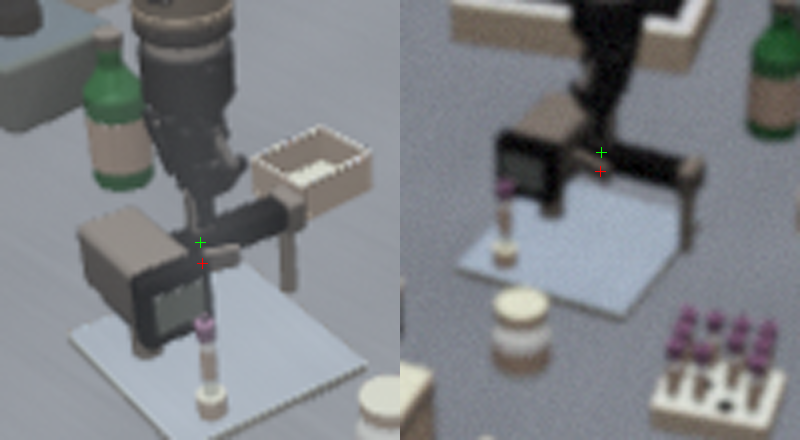

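```bash
python3 - <<'E'
from h import *
from bench import r
import cv2
print(r.finger_overhang,[a for a in dir(r) if a[0]!='_'])
o=r.observe(); p,Q=tcp(o)
s2=dict(np.load("w2.npz")); s1=dict(np.load("w1.npz"))
def mk(s,p,Q,x,y,w,h,f,pts):
    im=cv2.resize(s["img"][y:y+h,x:x+w,::-1],None,fx=f,fy=f,interpolation=cv2.INTER_CUBIC)
    for P,c in pts:
        u=proj(s,p+Q.apply([P]))[0]; cv2.drawMarker(im,(int((u[0]-x)*f),int((u[1]-y)*f)),c,0,9,1)
    return im
R_,G,B=(0,0,255),(0,255,0),(255,128,0)
a=mk(s2,p,Q,200,180,130,130,3,[((.022,.011,0),R_),((.022,-.011,0),R_),((0,.011,0),G),((0,-.011,0),G),((-.02,.011,0),B),((-.02,-.011,0),B)])
p1=np.array([.5846,-.2446,.2296]); Q1=R.from_quat([-.463,.534,.464,.534])
pts=[((x-.009,y,z),c) for x,c in ((.022,R_),(0,G),(-.02,B)) for y in (.011,-.011) for z in (.036,-.036)]
b=mk(s1,p1,Q1,140,180,260,130,1.5*2/2*1.0,pts)
b=cv2.resize(b,(390,195)); b=np.vstack([b,np.zeros((195,390,3),np.uint8)])
cv2.imwrite("pics/m2.png",np.hstack([a,b]))
E
```

```text
0.022 ['MotionError', 'finger_overhang', 'observe', 'sign_off', 'silhouettes', 'snapshot']
```

View pics/m2.png

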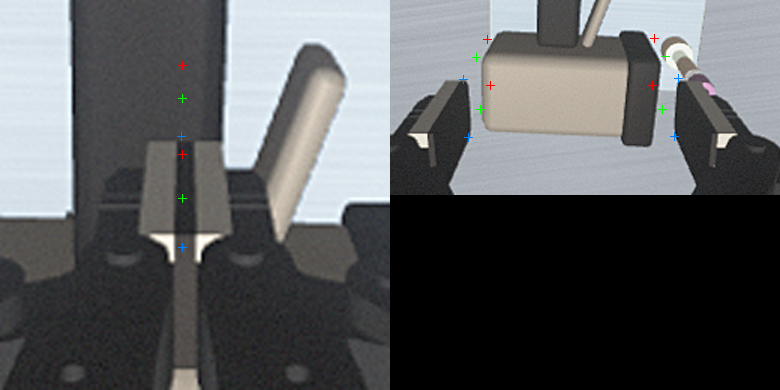

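Pictures w2, m1 and m2 agree: the fingertips end about 41 mm short of where the reported TCP puts them, so they closed in the air above the grip. I'll treat the true grasp point as TCP −38 mm along the tool, open, go about 42 mm lower in two stages and check force.

```bash
python3 -m handwheel '[[0,0,0,0,0,-0.001,1],[0,0,0,0,0,-0.001,1],[0,0,0,0,0,-0.001,1],[0,0,0,0,0,-0.001,1],[0,0,0,0.01,0,-0.001,1],[0,0,0,0.02,0,-0.001,1],[0,0,0,0.025,0,-0.001,1],[0,0,0,0.025,0,-0.001,1]]' 30
python3 - <<'E'
from bench import r
import cv2
s=r.snapshot("wrist"); cv2.imwrite("pics/w3.png",s["img"][:,:,::-1])
E
```

```text
clock: 6.8
tool_pos: [0.584, -0.2472, 0.078]
orientation: [0.541, -0.455, 0.541, 0.456]
contact_force: [-0.7, 0.4, 0.4]
gripper_width: 0.0857
```

View pics/w3.png

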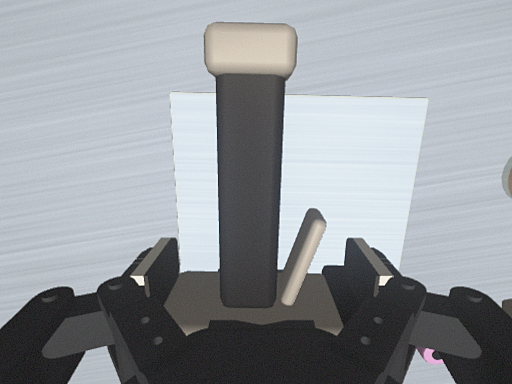

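The fingers straddle the grip: pads at columns 178 and 348, grip from 218 to 280, trigger tip near 325. I'll go the last 17 mm and close.

```bash
python3 -m handwheel '[[0,0,0,0.009,0,0,1],[0,0,0,0.017,0,0,1],[0,0,0,0.017,0,0,1],[0,0,0,0.017,0,0,0.6],[0,0,0,0.017,0,0,0.3],[0,0,0,0.017,0,0,0.2],[0,0,0,0.017,0,0,0.2],[0,0,0,0.017,0,0,0.2],[0,0,0,0.017,0,0,0.2],[0,0,0,0.017,0,0,0.2]]' 40
python3 - <<'E'
from bench import r
import cv2
s=r.snapshot("wrist"); cv2.imwrite("pics/w4.png",s["img"][:,:,::-1])
E
```

```text
clock: 8.1
tool_pos: [0.5841, -0.2494, 0.063]
orientation: [0.541, -0.456, 0.542, 0.454]
contact_force: [-4.5, -6.0, 4.5]
gripper_width: 0.0388
```

View pics/w4.png

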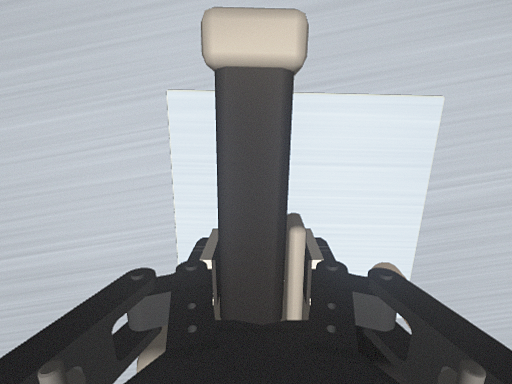

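The width is 39 mm and the trigger lies flush along the grip at columns 288–303, so it is squeezed home. Releasing and lifting.

```bash
python3 -m handwheel '[[0,0,0,0,0,0,1],[0,0,0,0,0,0,1],[0,0,0,0,0,0,1],[0,0,0,0,0,0,1],[0,0,0,-0.04,0,0,1],[0,0,0,-0.09,0,0,1],[0,0,0,-0.14,0,0,1],[0,0,0,-0.19,0,0,1],[0,0,0,-0.19,0,0,1]]'
python3 - <<'E'
from h import *
from bench import r
import cv2
s=r.snapshot("wrist"); d=r.silhouettes("trigger","wrist"); print([(x["conf"],x["box"]) for x in d][:1])
m=d[0]["mask"]; print(np.degrees(cv2.minAreaRect(np.argwhere(m).astype(np.float32))[2]*np.pi/180))
o=r.observe(); q=[.5552,.2746,-.1132]
goto(o,np.r_[[[.48,0,.25]],tow(q,[[-.0,0,.2]])],q[2])
E
```

```text
clock: 9.28
tool_pos: [0.5861, -0.2483, 0.2569]
orientation: [0.542, -0.458, 0.54, 0.452]
contact_force: [0.9, -0.7, -0.3]
gripper_width: 0.0852
[(0.67, [282.4, 175.6, 16.6, 46.3])]
69.44395446777344
turn [1.5123e+00 2.0000e-04 2.0000e-04] deg 86.6
turn [-1.6293e+00 -2.0000e-04  2.0000e-04] deg 93.4
shift [0.0017 0.145  0.2258]
shift [0.0517 0.1178 0.5092]
```

The trigger is back at an angle, so it has been released. Next I'll move above the tab.

```bash
python3 -m handwheel '[[-0.16,0,0,0,0.035,0.05,1],[-0.33,0,0,0,0.07,0.1,1],[-0.5,0,0,0,0.105,0.15,1],[-0.67,0,0,0,0.14,0.2,1],[-0.83,0,0,0,0.145,0.25,0.9],[-1.0,0,0,0,0.14,0.3,0.8],[-1.15,0,0,0,0.135,0.35,0.8],[-1.3,0,0,0,0.13,0.4,0.8],[-1.45,0,0,0,0.125,0.45,0.8],[-1.6,0,0,0.01,0.12,0.49,0.8],[-1.629,0,0,0.03,0.118,0.509,0.8],[-1.629,0,0,0.03,0.118,0.509,0.8],[-1.629,0,0,0.03,0.118,0.509,0.8]]'
python3 - <<'E'
from h import *
from bench import r
import cv2
s=r.snapshot("wrist"); np.savez("w5.npz",**s); im=s["img"][:,:,::-1].copy()
q=[.5552,.2746,-.1132]
P=np.array([[-6,-28,128],[-6,28,128],[6,-28,128],[6,28,128],[75,-85,135],[75,85,135],[-99,74,64],[0,80,45],[-130,-85,10],[-130,85,10]])/1e3
uv=proj(s,tow(q,P)); print(uv.round().tolist())
im=cv2.resize(im,None,fx=1.5,fy=1.5)
for u in uv: cv2.drawMarker(im,tuple(int(v*1.5) for v in u),(0,0,255),0,8,1)
cv2.imwrite("pics/w5.png",im)
for t in ["pull_tab","mark","pointer"]: print(t,[(round(d["conf"],2),np.round(d["box"]).tolist()) for d in r.silhouettes(t,"wrist")][:2])
E
```

```text
clock: 11.0
tool_pos: [0.5549, 0.273, 0.2214]
orientation: [0.041, -0.706, 0.041, 0.706]
contact_force: [-0.1, 0.2, 0.1]
gripper_width: 0.0684
[[268.0, 162.0], [268.0, 220.0], [255.0, 162.0], [256.0, 220.0], [171.0, 96.0], [187.0, 276.0], [342.0, 235.0], [262.0, 234.0], [364.0, 101.0], [353.0, 226.0]]
pull_tab [(0.96, [220.0, 176.0, 86.0, 100.0])]
mark [(0.65, [335.0, 226.0, 14.0, 14.0])]
pointer [(0.91, [218.0, 178.0, 91.0, 98.0])]
```

View pics/w5.png

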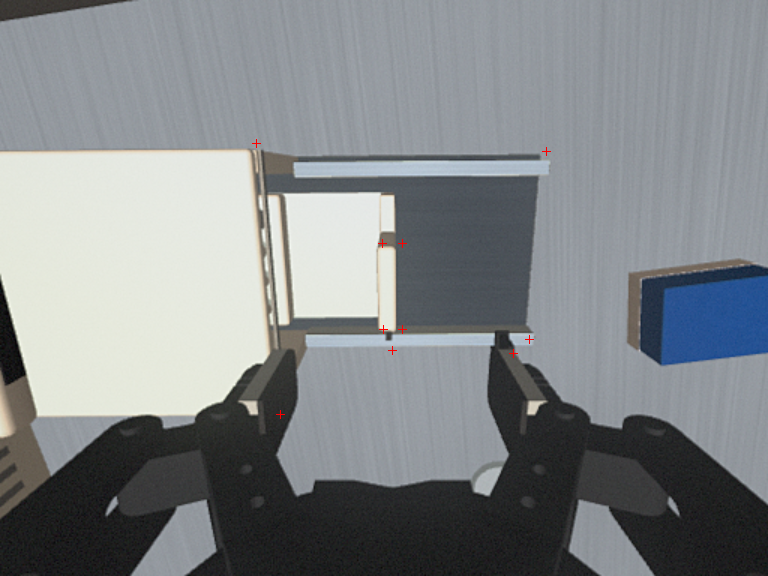

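Wrist view 5: the tab top is at columns 379–395, rows 245–330, about 3 mm nearer the box than predicted. The pointer is at (389,336) and the clip at about (502,338). Descending and gripping the tab.

```bash
python3 -m handwheel '[[0,0,0,0.03,0,-0.003,0.8],[0,0,0,0.08,0,-0.003,0.8],[0,0,0,0.12,0,-0.003,0.8],[0,0,0,0.14,0,-0.003,0.8],[0,0,0,0.151,0,-0.003,0.8],[0,0,0,0.151,0,-0.003,0.8],[0,0,0,0.151,0,-0.003,0.5],[0,0,0,0.151,0,-0.003,0.2],[0,0,0,0.151,0,-0.003,0],[0,0,0,0.151,0,-0.003,0],[0,0,0,0.151,0,-0.003,0],[0,0,0,0.151,0,-0.003,0],[0,0,0,0.151,0,-0.003,0]]' 60
```

```text
clock: 12.82
tool_pos: [0.5587, 0.2741, 0.0716]
orientation: [-0.04, 0.707, -0.04, -0.705]
contact_force: [1.4, -1.0, 6.0]
gripper_width: 0.0114
```

Gripped at 11.4 mm, matching the tab. Pulling 85 mm, then looking.

```bash
python3 -m handwheel '[[0,0,0,0,0,0.012,0],[0,0,0,0,0,0.024,0],[0,0,0,0,0,0.036,0],[0,0,0,0,0,0.048,0],[0,0,0,0,0,0.06,0],[0,0,0,0,0,0.072,0],[0,0,0,0,0,0.08,0],[0,0,0,0,0,0.085,0],[0,0,0,0,0,0.085,0],[0,0,0,0,0,0.085,0]]'
python3 - <<'E'
from h import *
from bench import r
import cv2
o=r.observe(); print(o["tool_pos"],o["gripper_width"],o["contact_force"])
out=[]
for c,(x,y,w,h,f) in dict(wrist=(120,150,300,150,2),side=(200,215,100,80,5),scene=(320,190,90,90,3)).items():
    s=r.snapshot(c); np.savez(c+"9.npz",**s); im=cv2.resize(s["img"][y:y+h,x:x+w,::-1],None,fx=f,fy=f,interpolation=cv2.INTER_CUBIC); out.append(im)
a=out[0]; b=np.zeros((300,600,3),np.uint8)
b[:,:375]=out[1][:300,:375] if False else cv2.resize(out[1],(375,300)); b[:,375:]=cv2.resize(out[2],(225,225)) [0:225] if False else cv2.copyMakeBorder(cv2.resize(out[2],(225,225)),0,75,0,0,0)
cv2.imwrite("pics/m9.png",np.vstack([a,b]))
E
```

```text
clock: 14.08
tool_pos: [0.4758, 0.2831, 0.0716]
orientation: [-0.04, 0.707, -0.04, -0.704]
contact_force: [7.2, -4.0, 2.9]
gripper_width: 0.0114
[0.47580175 0.2830812  0.07155088] 0.011410235497879131 [ 7.20641571 -4.04127103  2.90294422]
```

View pics/m9.png

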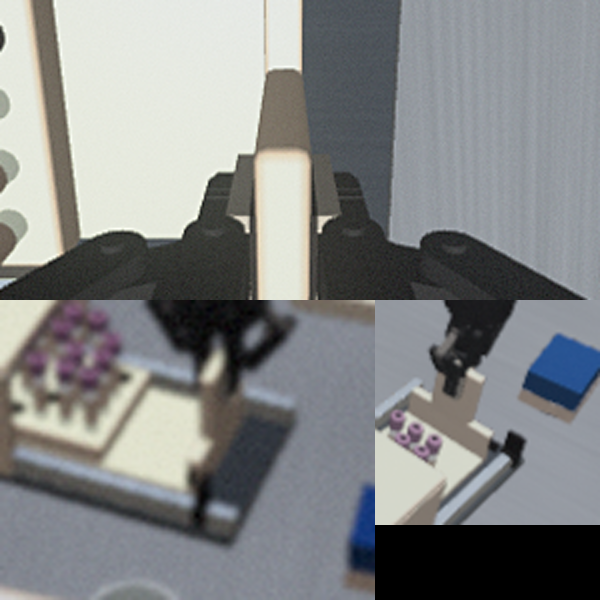

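```bash
python3 - <<'E'
from h import *
import cv2
q=[.5587,.2746,-.1132]
def mk(n,x,y,w,h,f,xp):
    s=dict(np.load(n)); im=cv2.resize(s["img"][y:y+h,x:x+w,::-1],None,fx=f,fy=f,interpolation=cv2.INTER_CUBIC)
    pr=lambda P:[tuple(int((v-o+.5)*f) for v,o in zip(u,(x,y))) for u in proj(s,tow(q,P))]
    for X,c in ((-.084,(0,0,255)),(-.092,(0,255,0)),(-.1,(255,128,0))):
        a,b=pr([[X,.074,.064],[X,.074,.032]]); cv2.line(im,a,b,c,1)
    a,=pr([[xp,.068,.045]]); cv2.drawMarker(im,a,(255,0,255),0,8,1)
    return im
A=mk("w5.npz",235,205,130,40,6,0)
B=mk("side9.npz",225,240,48,40,8,-.0834)
C=mk("scene9.npz",345,222,48,40,8,-.0834)
im=np.vstack([A,np.hstack([B,C,np.zeros((320,12,3),np.uint8)])]); print(im.shape); cv2.imwrite("pics/m10.png",im)
E
```

```text
(560, 780, 3)
```

View pics/m10.png

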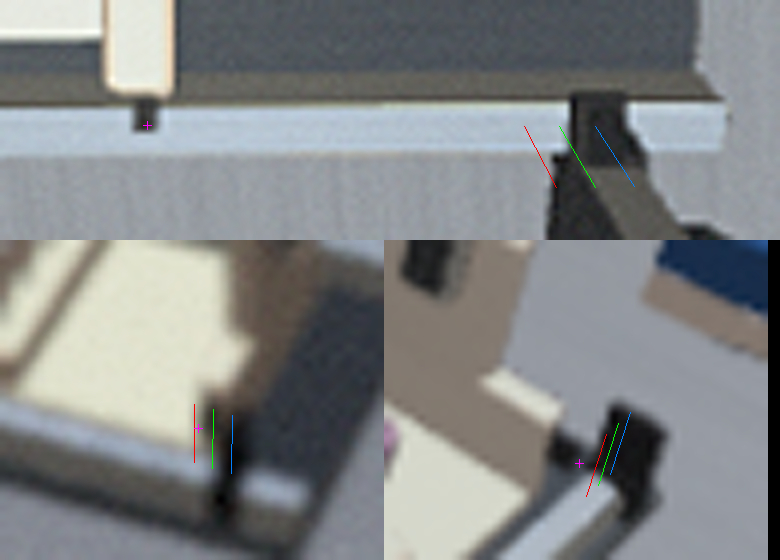

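Fin and pointer are close together but the fingers and blur prevent a precise reading; best estimate for the mark is 97–102 mm. There is plenty of time, so I'll return the drawer gently and turn the gripper half round. The wrist camera will then sit above the clip side and can read pointer and fin directly while holding.

```bash
python3 -m handwheel '[[0,0,0,0,0,-0.02,0],[0,0,0,0,0,-0.04,0],[0,0,0,0,0,-0.06,0],[0,0,0,0,0,-0.075,0],[0,0,0,0,0,-0.082,0],[0,0,0,0,0,-0.082,0],[0,0,0,0,0,-0.082,0.3],[0,0,0,0,0,-0.083,0.7],[0,0,0,0,0,-0.085,0.8],[0,0,0,-0.04,0,-0.085,0.8],[0,0,0,-0.08,0,-0.085,0.8],[0,0,0,-0.1,0,-0.085,0.8],[0,0,0,-0.1,0,-0.085,0.8]]'
python3 - <<'E'
from h import *
from bench import r
o=r.observe(); print(o["joint_pos"].round(2)); goto(o,[[.5587,.2741,.18],[.5587,.2741,.0716]],-.1132)
E
```

```text
clock: 15.85
tool_pos: [0.5588, 0.2743, 0.1723]
orientation: [-0.041, 0.707, -0.04, -0.705]
contact_force: [0.9, -0.7, -0.3]
gripper_width: 0.0685
[ 0.33  0.55  1.3   0.    1.28 -2.69]
turn [3.1413e+00 2.4000e-03 4.5000e-03] deg 180.0
turn [-0.0003 -0.0029  0.0015] deg 0.2
shift [-0.0077  0.0002  0.    ]
shift [0.1007 0.0004 0.0003]
```

```bash
python3 -m handwheel '[[0.18,0,0,-0.01,0,0,0.8],[0.36,0,0,-0.01,0,0,0.8],[0.54,0,0,-0.01,0,0,0.8],[0.72,0,0,-0.01,0,0,0.8],[0.9,0,0,-0.01,0,0,0.8],[1.08,0,0,-0.01,0,0,0.8],[1.26,0,0,-0.01,0,0,0.8],[1.44,0,0,-0.01,0,0,0.8],[1.62,0,0,-0.01,0,0,0.8],[1.8,0,0,-0.01,0,0,0.8],[1.98,0,0,-0.01,0,0,0.8],[2.16,0,0,-0.01,0,0,0.8],[2.34,0,0,-0.01,0,0,0.8],[2.52,0,0,-0.01,0,0,0.8],[2.7,0,0,-0.01,0,0,0.8],[2.88,0,0,-0.01,0,0,0.8],[3.06,0,0,-0.01,0,0,0.8],[3.14,0,0,-0.01,0,0,0.8],[3.14,0,0,-0.01,0,0,0.8]]'
python3 - <<'E'
from h import *
from bench import r
import cv2
o=r.observe(); print(o["joint_pos"].round(2)); goto(o,[[.5587,.2741,.0716]],-.1132)
s=r.snapshot("wrist"); np.savez("w11.npz",**s); cv2.imwrite("pics/w11.png",s["img"][:,:,::-1])
q=[.5587,.2746,-.1132]
print(proj(s,tow(q,[[0,0,.128],[0,.068,.045],[-.1,.074,.064],[-.09,.074,.064],[-.1,.074,.036]])).round(1).tolist())
print([(d["conf"],d["box"]) for d in r.silhouettes("mark","wrist")][:2])
E
```

```text
clock: 18.23
tool_pos: [0.5574, 0.2738, 0.1791]
orientation: [0.705, 0.039, 0.707, -0.04]
contact_force: [-0.1, -0.2, 0.6]
gripper_width: 0.0685
[0.33 0.55 1.29 0.   1.31 0.44]
turn [ 0.002  -0.0026  0.0011] deg 0.2
turn [-3.1396e+00 -1.7000e-03 -4.1000e-03] deg 179.9
shift [0.1075 0.0006 0.0016]
[[262.0, 203.9], [262.1, 114.2], [155.5, 107.4], [166.2, 107.4], [165.5, 108.0]]
[(0.82, [164.4, 101.6, 22.5, 26.7])]
```

```bash
python3 -m handwheel '[[0,0,0,0.04,0,0.0015,0.8],[0,0,0,0.08,0,0.0015,0.8],[0,0,0,0.1,0,0.0015,0.8],[0,0,0,0.1075,0,0.0015,0.8],[0,0,0,0.1075,0,0.0015,0.6],[0,0,0,0.1075,0,0.0015,0.3],[0,0,0,0.1075,0,0.0015,0],[0,0,0,0.1075,0,0.0015,0],[0,0,0,0.1075,0,0.0015,0],[0,0,0,0.1075,0,0.0015,0]]' 60
python3 -m handwheel '[[0,0,0,0,0,-0.012,0],[0,0,0,0,0,-0.024,0],[0,0,0,0,0,-0.036,0],[0,0,0,0,0,-0.048,0],[0,0,0,0,0,-0.06,0],[0,0,0,0,0,-0.072,0],[0,0,0,0,0,-0.08,0],[0,0,0,0,0,-0.086,0],[0,0,0,0,0,-0.092,0],[0,0,0,0,0,-0.096,0],[0,0,0,0,0,-0.098,0],[0,0,0,0,0,-0.098,0],[0,0,0,0,0,-0.098,0]]'
python3 - <<'E'
from h import *
from bench import r
import cv2
o=r.observe(); p=o["tool_pos"]; d=np.hypot(*(p[:2]-[.5587,.2741])); print("out",d)
s=r.snapshot("wrist"); np.savez("w12.npz",**s)
q=[.5587,.2746,-.1132]
x,y,w,h,f=205,0,110,150,4
im=cv2.resize(s["img"][y:y+h,x:x+w,::-1],None,fx=f,fy=f,interpolation=cv2.INTER_CUBIC)
im=cv2.convertScaleAbs(im,alpha=1.5,beta=25)
for X,c in ((-d,(255,0,255)),(-.1,(0,255,0))):
    for z,yy in ((.045,.068),(.064,.074)):
        u=proj(s,tow(q,[[X,yy,z]]))[0]; print(X,z,u); cv2.drawMarker(im,tuple(int((v-k+.5)*f) for v,k in zip(u,(x,y))),c,0,8,1)
full=cv2.resize(s["img"][:,:,::-1],(320,240)); pad=np.zeros((600,320,3),np.uint8); pad[:240]=full
cv2.imwrite("pics/w12.png",np.hstack([im,pad]))
print([(d["conf"],d["box"]) for d in r.silhouettes("mark","wrist")][:2])
E
```

```text
clock: 19.58
tool_pos: [0.5587, 0.2741, 0.0744]
orientation: [0.706, 0.039, 0.706, -0.039]
contact_force: [-5.4, 0.3, 6.2]
gripper_width: 0.0111
clock: 21.2
tool_pos: [0.4645, 0.2845, 0.0745]
orientation: [0.708, 0.04, 0.704, -0.039]
contact_force: [7.4, -3.4, 0.6]
gripper_width: 0.0114
out 0.09479701284067134
-0.09479701284067134 0.045 [259.81440305 114.83257063]
-0.09479701284067134 0.064 [259.81411705 104.12119008]
-0.1 0.045 [251.79102913 114.82812214]
-0.1 0.064 [250.79881154 104.11442454]
[(0.57, [253.9, 97.0, 18.9, 45.6])]
```

View pics/w12.png

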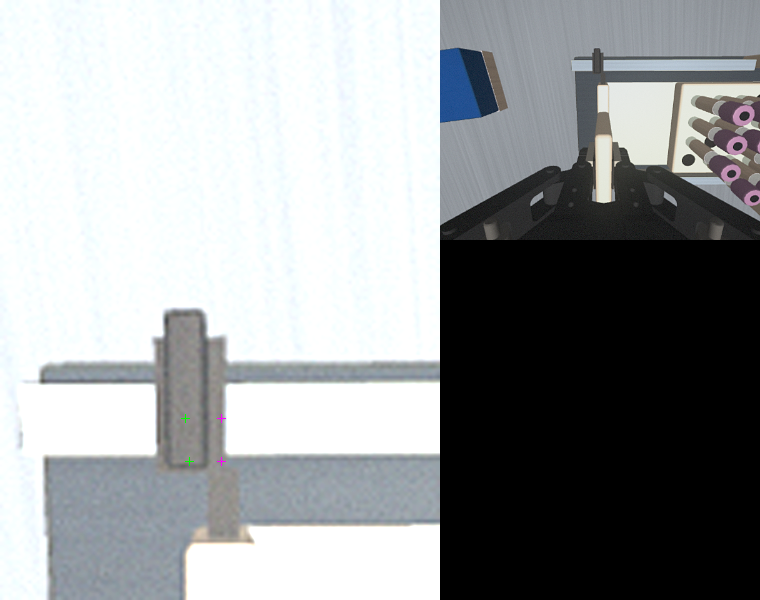

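The view is clear now. The fin top is at crop columns 163–206 (centre 185, x ≈ −100 mm) and the pointer at 207–240 (centre 223, x ≈ −94.4 mm), so about 5.5 mm more is needed.

```bash
python3 -m handwheel '[[0,0,0,0,0,-0.003,0],[0,0,0,0,0,-0.0056,0],[0,0,0,0,0,-0.0056,0],[0,0,0,0,0,-0.0056,0],[0,0,0,0,0,-0.0056,0]]'
cat > chk.py <<'E'
from h import *
from bench import r
import cv2
o=r.observe(); d=np.hypot(*(o["tool_pos"][:2]-[.5587,.2741])); print("out",d,o["gripper_width"],o["contact_force"])
s=r.snapshot("wrist"); g=cv2.cvtColor(s["img"],cv2.COLOR_RGB2GRAY)
q=[.5587,.2746,-.1132]
for X in (-d,-.1): print(proj(s,tow(q,[[X,.068,.045],[X,.074,.064]]))[:,0].round(1))
for y in (80,82,122,124,126,128,130): print(y,list(g[y,240:276]))
E
python3 chk.py
```

```text
clock: 21.92
tool_pos: [0.459, 0.285, 0.0745]
orientation: [0.708, 0.04, 0.704, -0.039]
contact_force: [8.3, -3.4, 0.3]
gripper_width: 0.011
out 0.1002894909398851 0.01099365549950751 [ 8.26774613 -3.35086514  0.31948395]
[259.8 259.8]
[260.3 260.3]
80 [np.uint8(157), np.uint8(155), np.uint8(158), np.uint8(157), np.uint8(154), np.uint8(154), np.uint8(155), np.uint8(155), np.uint8(156), np.uint8(153), np.uint8(158), np.uint8(157), np.uint8(154), np.uint8(158), np.uint8(155), np.uint8(107), np.uint8(55), np.uint8(72), np.uint8(81), np.uint8(77), np.uint8(77), np.uint8(80), np.uint8(81), np.uint8(81), np.uint8(67), np.uint8(74), np.uint8(137), np.uint8(162), np.uint8(159), np.uint8(152), np.uint8(151), np.uint8(151), np.uint8(154), np.uint8(156), np.uint8(152), np.uint8(157)]
82 [np.uint8(156), np.uint8(155), np.uint8(157), np.uint8(154), np.uint8(157), np.uint8(152), np.uint8(154), np.uint8(153), np.uint8(158), np.uint8(156), np.uint8(155), np.uint8(156), np.uint8(162), np.uint8(161), np.uint8(153), np.uint8(112), np.uint8(50), np.uint8(72), np.uint8(82), np.uint8(75), np.uint8(82), np
[... 2062 characters left out ...]
int8(79), np.uint8(82), np.uint8(85), np.uint8(88), np.uint8(89), np.uint8(86), np.uint8(86), np.uint8(89), np.uint8(90), np.uint8(87), np.uint8(87), np.uint8(92), np.uint8(87), np.uint8(82)]
130 [np.uint8(89), np.uint8(87), np.uint8(85), np.uint8(87), np.uint8(88), np.uint8(88), np.uint8(88), np.uint8(84), np.uint8(88), np.uint8(80), np.uint8(88), np.uint8(86), np.uint8(86), np.uint8(89), np.uint8(87), np.uint8(90), np.uint8(83), np.uint8(79), np.uint8(78), np.uint8(79), np.uint8(82), np.uint8(84), np.uint8(80), np.uint8(82), np.uint8(85), np.uint8(86), np.uint8(83), np.uint8(83), np.uint8(80), np.uint8(77), np.uint8(83), np.uint8(78), np.uint8(80), np.uint8(78), np.uint8(83), np.uint8(77)]
```

The fin spans columns 255.4–265.7 (centre 260.5) and the pointer about 256.5–264 (centre 260.2), level to within half a millimetre. One short hold to confirm it stays put, then I'll hand in.

```bash
python3 -m handwheel '[[0,0,0,0,0,0,0],[0,0,0,0,0,0,0],[0,0,0,0,0,0,0],[0,0,0,0,0,0,0]]' && python3 chk.py | head -3 && python3 -c "
from bench import r
print(r.sign_off())"
```

```text
clock: 22.48
tool_pos: [0.459, 0.285, 0.0745]
orientation: [0.708, 0.04, 0.704, -0.039]
contact_force: [8.6, -3.2, 0.9]
gripper_width: 0.0115
out 0.10030687148019098 0.011486664260278277 [ 8.63357279 -3.19347548  0.85820633]
[259.8 259.8]
[260.3 260.3]
the job is handed in; nothing more can be done
None
```

I squeezed the scanner's trigger home and released it. Then I pulled the drawer out to the clip and signed off at about 22.5 s with the gripper still holding it there.

**Scanner:** At full squeeze the gripper was 38.8 mm wide, against about 40 mm expected, and the wrist picture showed the trigger flush along the grip. After I let go, its mask in the picture was tilted again, so it had sprung back.

**Drawer:** It is out about 100.3 mm. In the last wrist picture the pointer and the fin were level to within about 0.5 mm. Over a half-second hold it did not move, with the tab gripped at 60 N, the gripper at 11.5 mm wide and about 9 N on the wrist.

**What went wrong or disagreed:**
- **Fingertip position:** The fingertips really end about 41 mm short of where the reported TCP puts them. My first squeeze closed in the air above the grip and touched nothing. I corrected for this by going lower.
- **First pull:** I pulled the drawer to 83 mm but could not read the mark, because the fingers hid it in the wrist picture and the other views were too blurred. I pushed the drawer back to about 2 mm from shut and let go there, leaving the spring to close it. I turned the gripper half round and pulled again with the clip in view of the wrist camera.

I did not touch any of the bystanders as far as the forces and pictures showed, but I did not check each one's position at the end.

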